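# Probe a shrouded test port with a tester pen

### The job

Swing the small metal cover on top of the power supply aside so that its test port is clear, then take the tester pen out of its stand, lower its bare steel rod down the middle of the port and press the sprung contact at the bottom about halfway down. The port's metal sleeve is earthed and the contact is live, so the pen must never touch the sleeve or the top of the case around it, and must not be driven hard onto the contact. Finish while still holding the pen upright, centred and pressed there so that it can be read, and leave the other things on the bench where they are.

Things in the scene. Friction and masses are not known exactly. Their poses are not given: they have to be found in the camera images.
- port_mouth (a point): Centre of the test port's mouth, on the bore axis, level with the top of its round steel flange (flange 40 mm across, 5 mm high, 80 mm above the bench). The bore is vertical, 24 mm in diameter, and its steel sleeve is 30 mm long. The top of the sprung contact lies on the bore axis 44 mm below this point. x, y axes are those of the power supply.
- supply: The power supply: grey metal case 130 x 160 x 75 mm (x, y, z) on rubber feet, heavy, does not move. Origin: centre of its underside on the bench; -x is the front with a black terminal strip and a rocker switch. The test port's axis stands at (-5, -32) mm, the cover's pivot at (-5, +4) mm; vents take up the +y part of the top. The case may be turned up to 0.4 rad either way.
- port: The steel sleeve and flange of the port together with the case's top sheet to which it is fixed; earthed: the pen must not touch any of it. Origin and axes as the supply's.
- cover (a joint): Angle of the swing cover about its vertical pivot, rad, counter-clockwise from above positive. 0: square over the port, the knob then lying toward the supply's -y side (positive swings the knob toward the supply's +x side, the back); at the start within 0.2 of that. Turns to 1.9 either way, stays where it is left (friction, about 0.4 N at the knob). Beyond 0.95 either way the port is clear.
- cover_knob (a point): Centre of the top of the black knob on the free end of the cover: upright, 12 mm in diameter, 18 mm tall, 56 mm from the pivot; its top is 102 mm above the bench. The cover itself is a 3 mm aluminium plate that lies on the flange (its top 84 mm above the bench), 38 mm wide over the port.
- cover_hinge (a point): The cover's pivot axis (a low round screw head, 11 mm across, top 88 mm above the bench), 36 mm from the port's axis; this point is at the height of the plate's top.
- contact: The sprung brass contact at the bottom of the port. Origin: centre of its top face.
- contact_travel (a joint): Travel of the sprung test contact at the bottom of the port, m: 0 at rest, grows downward as it is pressed, stop at 0.012. Brass disc 14 mm across. It takes about 1.2 N to start it, 3.3 N at half travel and 5.4 N at the stop.
- tester: The tester pen, 165 mm long, about 70 g, standing upright in its stand. Origin: the tip; z axis along the pen, upward. Bare steel rod 6 mm in diameter with a rounded tip from 0 to 75 mm, then a round body 20 mm in diameter with a flat shoulder at 75 mm, ribbed rubber grip from 100 to 145 mm and a clear cap at 165 mm.
- tester_tip (a point): The tip of the pen's steel rod.
- stand: The pen's stand: grey round weighted foot 84 mm across with an upright column 32 mm in diameter, fixed to the bench. Origin: centre of its underside. The pen drops into the open top: socket 25 mm in diameter and 17 mm deep, below it a 12 mm bore for the rod. The pen's tip rests 16 mm above the bench and its body stands out of the stand from 92 mm above the tip.
- stand_rim (a point): Centre of the stand's open top, 108 mm above the bench.
- side_cutters: Bystander: side cutters with blue grips, 48 x 130 x 10 mm, lying beside the stand. Origin: centre of its underside.
- screw_tin: Bystander: round open tin of screws, 65 mm across, 28 mm tall, beside the stand. Origin: centre of its underside.
- heatsink: Bystander: aluminium heatsink with fins, 40 x 45 x 24 mm, beside the stand. Origin: centre of its underside.
- multimeter: Bystander: multimeter, 90 x 185 x 54 mm, lying near the robot. Origin: centre of its underside.
- solder_spool: Bystander: small reel, 62 x 79 x 31 mm, at the right of the bench. Origin: centre of its underside.
- dropper_bottle: Bystander: small bottle with a pointed dropper cap, 34 mm across, 104 mm tall, at the right of the bench. Origin: centre of its underside.
Mind the look-alikes: they are no part of the job. Of the things that look like the tester, the smallest one is meant. Leave any red look-alike of the stand alone.

How it is judged:
On the way, in this order (a step that is already met when the one before it is completed fails the run):
1. the cover is swung clear of the port ((value of joint cover above 0.95 rad or value of joint cover below -0.95 rad)), for 0.2 s.
2. the pen's rod is inside the port's bore (z of tester_tip in the frame of port_mouth below -0.008 m and horizontal distance between tester_tip and port_mouth below 0.01 m and (value of joint cover above 0.95 rad or value of joint cover below -0.95 rad)), for 0.1 s.
At the end, for the whole second after the job is handed in: The cover is more than 0.95 rad from closed; the fingers still hold the pen, still and upright (within 0.10 rad), its tip within 5 mm of the bore's axis and holding the sprung contact 3 to 10 mm down of its 12 mm; the pen touches neither sleeve, case nor stand ((value of joint cover above 0.95 rad or value of joint cover below -0.95 rad) and value of joint contact_travel between 0.003 and 0.01 m and contact force between tester and contact above 0.8 N and horizontal distance between tester_tip and port_mouth below 0.005 m and angle between tester's own z axis and vertical below 0.1 rad and linear speed of tester below 0.02 m/s and contact force between the fingers and tester above 2 N and contact force between tester and port below 0.3 N and contact force between tester and stand below 0.3 N); the arm keeps its last pose, push and grip.
It fails at once if the pen touches the port's sleeve or flange or the case's top (contact force between tester and port above 0.3 N).
It fails at once if the pen is driven onto the contact with more than 15 N (contact force between tester and contact above 15 N).
It fails at once if another thing on the bench is shifted by more than 20 mm (distance of any of side_cutters, screw_tin, heatsink, multimeter, solder_spool, dropper_bottle from where it was at the start of the episode above 0.02 m).
It also fails if it takes over 58 s, if anything falls off the work surface, if the arm or the gripper's body presses on something with over 40 N, if the wrist force passes 120 N, or if a joint passes its speed limit or range.

### The arm

A 7-joint arm with a two-finger parallel gripper is mounted at the origin on the work surface; the furniture and walls round the work are solid. World frame = base frame: x ahead of the robot, y to its left, z up, the work surface at z = 0. Lengths are in m, angles in rad, forces in N, time in s.
With the tool pointing down it reaches from about 0.425 to 0.95 m from the base axis. Payload 4.7 kg.
Tool frame: the origin (TCP) lies at the very end of the fingers, on their centre line; the grasp point (between the pads) lies 19 mm behind it (robot.grip_point_offset is the distance from the TCP to the grasp point, in m); z points along the fingers, y is the line along which they close (so a half turn about z gives the same grasp; the last joint's range is limited). The gripper opens to 85 mm and grips with 20 to 120 N. Pads are 22 mm wide; open, the fingers measure 114 mm over their backs; the gripper's body (76 mm by 85 mm) begins 54 mm behind the grasp point. The pads swing forward as they close: fully open they stand 13 mm farther back than shut.
Start: joints at [-1.379, 0.469, -0.049, 1.532, 0.024, 1.141, -0.082], TCP at [0.148, 0.659, 0.211] pointing down, gripper open.
Joint ranges: [-2.59, 2.59], [-0.33, 1.99], [-1.39, 1.29], [0.1, 2.45], [-1.04, 4.18], [0.21, 1.99], [-2.66, 2.66]. Speed limits (rad/s): [2.57, 2.57, 3.14, 3.14, 3.14, 3.14, 3.14].

### API

Orientations are given as [roll, pitch, yaw] about the fixed x, y, z axes, in that order (R = Rz(yaw) Ry(pitch) Rx(roll)).
In Python, from workcell import sensors, imaging, ticket, robot gives the robot as it stands.
- The arm moves only by the tool arm_command, never from a script. Its argument "motion" is a list that holds one entry, the list of rows, each a list of 5 numbers: the shift along the tool's x, y, z in cm, then the turn about the tool's z in degrees, then the opening, from 0 (shut) to 1 (fully open). In form: [[[dx, dy, dz, spin, jaw], ...]]. A call has 1 to 10 rows; each row is the pose to reach, as a shift and turn from the pose commanded when the call began, along the tool's axes at that moment; what a row does not reach only later rows make up. A row lasts 1/8 s, in which the tool goes at most 62.5 mm and 10.7 degrees, less where a joint would pass 70% of its speed; a pose out of reach is approached as far as the arm can. A call with a gripper value outside its range is refused whole. The fingers move at their own pace and stop on an object; the grip force is fixed at half the most. Time passes only in rows, so rows that repeat a pose let the fingers close. It gives the time, the measured TCP pose, the force, the opening and the grip force at its end, in the units of the state.
- sensors.read_state(): the state, without advancing time (a new reading comes with each control period).
- imaging.get_image(name): name is "scene" or "top" or "wrist"; returns a dict with "image" (480x640x3 uint8, blue, green, red), "K" (3x3 intrinsics, pixels), "R" (3x3) and "t" (3): a world point X has camera coordinates R X + t. Camera axes: x right, y down, z forward; pixel columns grow to the right and rows downward; lengths in m; the calibration is good to about 2 mm. A picture is of the moment at which its call begins. There is no depth.
- ticket.finish_job(): hands the job in; it is judged then, once.
The state is a dict: "time": time; "joints": joint angles; "dq": joint speeds; "effort": joint torques, N m; "eef_pos": TCP position; "eef_rot": TCP orientation; "force": force on the tool from outside, world axes, zero at the start; "torque": the same for the moment, N m; "finger_gap": finger opening in m; "grasp_force": force on a finger pad.
Only numpy, scipy, OpenCV 4.12 (cv2) and the standard library are available. Lean on these libraries where they do the work, as an engineer would, in place of code of your own. Each camera call takes 0.05 s, during which the arm holds its last target. There are 200 camera calls.

## Working session

There is one attempt and no reset: what is moved stays moved. The work goes in short steps, Python scripts to look and compute and a tool call to move; the robot and the scene stay as the last step left them, time stands still between calls to the robot, and variables do not carry over. Pictures are saved under pics/ and viewed, at most 10 in all, crops included, and the job is handed in when it is done.

Besides the shell and the picture viewer there is one more tool, called as name(argument=value, ...) on one line, values as JSON. arm_command: Moves the arm, as the interface text tells. Its arguments: {"type":"object","properties":{"motion":{"type":"array"}},"required":["motion"]}

```bash
mkdir -p pics; cat > h.py <<'E'
import numpy as np,cv2
from workcell import sensors,imaging,ticket,robot
def shot(n,f=None):
    d=imaging.get_image(n)
    if f: cv2.imwrite('pics/'+f,d['image']); np.savez('pics/'+f+'.npz',**{k:d[k] for k in 'KRt'})
    return d
def load(f):
    d=dict(np.load('pics/'+f+'.npz')); d['image']=cv2.imread('pics/'+f); return d
def ray(d,u,v):
    R,t=np.array(d['R']),np.array(d['t']).ravel()
    return -R.T@t, R.T@np.linalg.inv(d['K'])@np.array([u,v,1.])
def onz(d,u,v,z):
    c,r=ray(d,u,v); return c+r*(z-c[2])/r[2]
def tri(*a):
    A=np.zeros((3,3));b=np.zeros(3)
    for d,u,v in a:
        c,r=ray(d,u,v);r/=np.linalg.norm(r);P=np.eye(3)-np.outer(r,r);A+=P;b+=P@c
    return np.linalg.solve(A,b)
def proj(d,X):
    p=d['K']@(np.array(d['R'])@np.array(X)+np.array(d['t']).ravel()); return p[:2]/p[2]
E
python3 - <<'E'
from h import *
for n in ('scene','top'):
    d=shot(n,n+'0.png'); print(n,ray(d,320,240),d['K'][0][0])
s=sensors.read_state();print(s['time'],s['eef_pos'],s['eef_rot'],s['finger_gap'],robot.grip_point_offset)
E
```

```text
scene (array([0.73252207, 0.58733727, 0.73075909]), array([-0.26968368, -0.69002163, -0.67198037])) 459.4394167805688
top (array([ 0.2970819 , -0.08300132,  0.98778809]), array([ 0.19987925, -0.02029292, -0.97965776])) 481.36536115335224
0.1 [0.14768142 0.65806683 0.20994535] [-3.13981071e+00  6.47842694e-05  2.92084306e+00] 0.08528992779031663 0.0187
```

View pics/scene0.png

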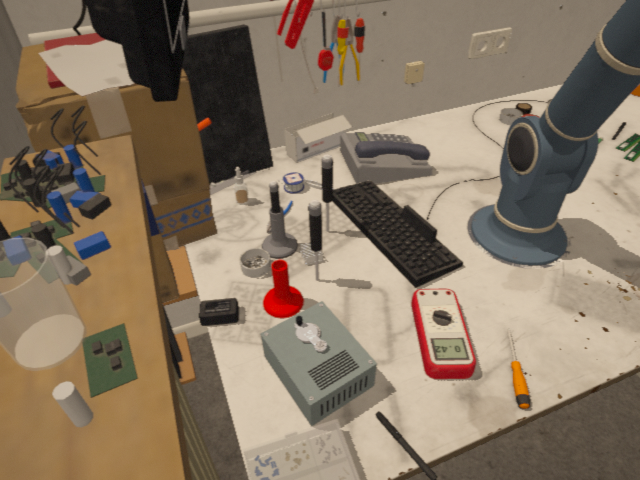

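View pics/top0.png

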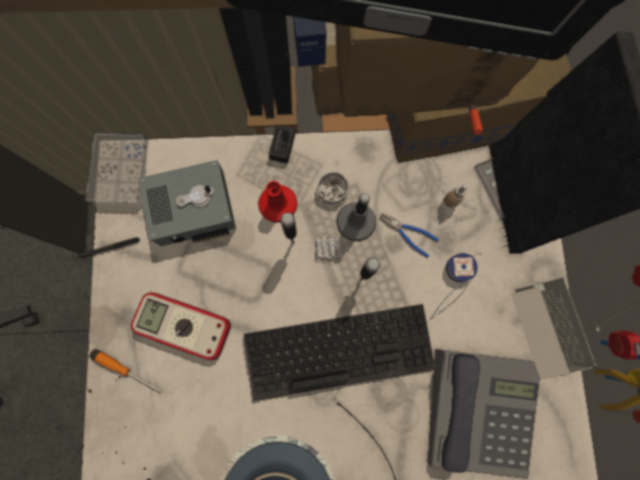

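The grey stand with the pen is at scene (278,245) and top (357,220). The supply is at scene (318,360) and top (187,203), with the cover knob at about scene (299,322) and top (208,190). The red stand and two free-standing bigger pens are decoys.

```bash
python3 - <<'E'
from h import *
s=load('scene0.png')['image'];t=load('top0.png')['image']
def c(i,x,y,w,h,k): return cv2.resize(i[y:y+h,x:x+w],None,fx=k,fy=k,interpolation=cv2.INTER_CUBIC)
a=np.hstack([c(s,258,300,125,100,3.2),c(t,133,150,125,100,3.2)])
b=np.hstack([c(s,230,175,133,93,3),c(t,300,170,133,93,3)])
b=cv2.copyMakeBorder(b,0,0,0,a.shape[1]-b.shape[1],cv2.BORDER_CONSTANT)
cv2.imwrite('pics/comp.png',np.vstack([a,b])[:600,:800])
E
```

```text
(no output)
```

View pics/comp.png

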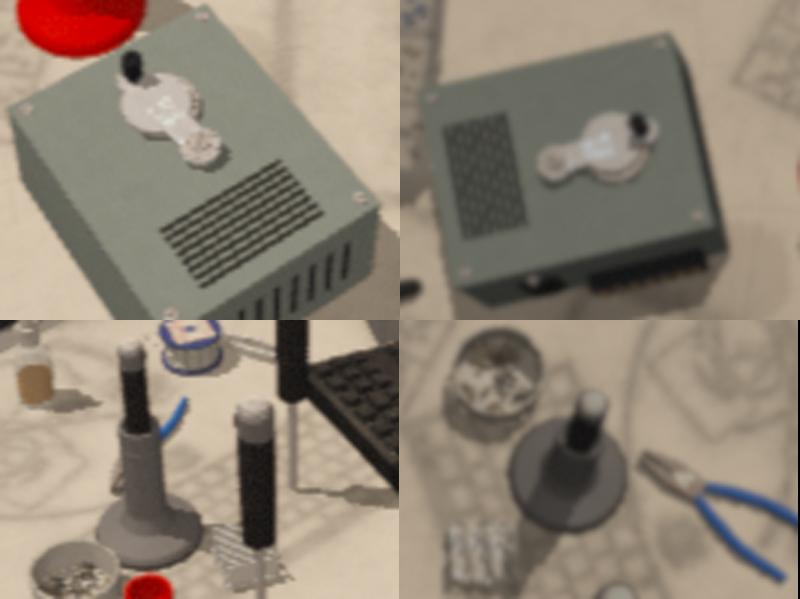

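Crops show the cover with hinge at scene (320.8,345.3) and top (180.8,200.9). The knob top is at scene (298.9,317.5) and top (207.4,188.1). The pen cap is at scene (273.7,185) and top (365,196), and four case screws are visible in both views.

```bash
python3 - <<'E'
from h import *
np.set_printoptions(precision=4,suppress=True)
s=load('scene0.png');t=load('top0.png')
S=lambda x,y:(s,x/3.2+258-.35,y/3.2+300-.35)
T=lambda x,y:(t,(x-400)/3.2+133-.35,y/3.2+150-.35)
S2=lambda x,y:(s,x/3+230-.33,(y-320)/3+175-.33)
T2=lambda x,y:(t,(x-400)/3+300-.33,(y-320)/3+170-.33)
def rep(n,a,b,z): print(n,'tri',tri(a,b),'s',onz(*a,z)[:2],'t',onz(*b,z)[:2])
rep('knob',S(131,56),T(638,122),.102); rep('hinge',S(201,145),T(553,163),.088)
sc=[(S(27,107),T(662,42)),(S(202,15),T(698,215)),(S(362,197),T(465,272)),(S(170,314),T(432,97))]
P=[]
for i,(a,b) in enumerate(sc): rep('screw%d'%i,a,b,.08); P.append((onz(*a,.08)+onz(*b,.08))/2)
P=np.array(P); print('centre',P.mean(0)); 
for i,j in((0,1),(3,2),(1,2),(0,3)): v=P[j]-P[i];print(i,j,np.linalg.norm(v),np.arctan2(v[1],v[0]))
rep('cap',S2(131,350),T2(595,398),.181)
rep('foot',S2(148,531),T2(568,475),.005)
rep('rim?',S2(140,428),T2(583,440),.108)
E
```

```text
knob tri [0.589  0.1105 0.1033] s [0.5884 0.1097] t [0.5897 0.1106]
hinge tri [0.5712 0.1657 0.0857] s [0.5716 0.1674] t [0.5706 0.165 ]
screw0 tri [0.6478 0.1015 0.0784] s [0.6469 0.1036] t [0.6484 0.1006]
screw1 tri [0.5361 0.0796 0.0785] s [0.5359 0.0812] t [0.5363 0.0789]
screw2 tri [0.5065 0.2206 0.0779] s [0.5061 0.2225] t [0.5071 0.2192]
screw3 tri [0.6192 0.2432 0.0777] s [0.6193 0.2447] t [0.6187 0.2422]
centre [0.5773 0.1616 0.08  ]
0 1 0.11366806778765885 -2.9466611500282096
3 2 0.1146159355917226 -2.9431694993492523
1 2 0.14384534372289826 1.7774353693854963
0 3 0.1442375658767216 1.7708365589847166
cap tri [ 0.5364 -0.1808  0.1765] s [ 0.5363 -0.1727] t [ 0.5371 -0.1813]
foot tri [ 0.5349 -0.1805  0.0038] s [ 0.5356 -0.1794] t [ 0.5343 -0.1801]
rim? tri [ 0.5329 -0.1814  0.1048] s [ 0.5342 -0.1777] t [ 0.5317 -0.1808]
```

```bash
python3 - <<'E'
from h import *
np.set_printoptions(precision=3,suppress=True)
s=load('scene0.png');t=load('top0.png')
print('decoyA',tri((s,315,206),(t,288,218)),'decoyB',tri((s,327,159),(t,372,262)),'redtop',tri((s,279,264),(t,274,185)))
print('shelf/monitor corner', tri((s,165,92),(t,330,28)))
yaw=.2;h=np.array([.5714,.1652]);a=yaw-np.pi/2
print('port',h+.036*np.array([np.cos(a),np.sin(a)]))
for c in (.115,.5,.9,1.2,1.45): print(c,h+.056*np.array([np.cos(a+c),np.sin(a+c)]))
E
```

```text
decoyA [ 0.495 -0.046  0.204] decoyB [ 0.414 -0.182  0.207] redtop [ 0.584 -0.018  0.112]
shelf/monitor corner [ 0.7   -0.123  0.43 ]
port [0.579 0.13 ]
0.115 [0.589 0.112]
0.5 [0.607 0.122]
0.9 [0.621 0.14 ]
1.2 [0.627 0.156]
1.45 [0.627 0.17 ]
```

arm_command(motion=[[[-4,-3.4,0,2,0],[-8,-6.9,0,4,0],[-12,-10.3,0,6,0],[-16,-13.8,0,8,0],[-20,-17.2,0,10,0],[-24,-20.7,0,12,0],[-28,-24.1,0,14,0],[-32,-27.6,0,16,0],[-36,-31,0,18,0],[-40,-34.5,0,20,0]]])

```text
time: 1.35
eef_pos: [0.4631, 0.2329, 0.2107]
eef_rot: [-3.142, -0.0, 2.571]
force: [-0.1, 0.5, -0.1]
finger_gap: -0.0
grasp_force: 0.0
```

```bash
cat >> h.py <<'E'
from scipy.spatial.transform import Rotation as Ro
def go(target,yaw=None):
    s=sensors.read_state();M=Ro.from_euler('xyz',s['eef_rot']).as_matrix();p=np.array(s['eef_pos'])
    np.set_printoptions(precision=4,suppress=True)
    print('t %.2f'%s['time'],'tcp',p,'rot',s['eef_rot'],'F',s['force'],'gap',s['finger_gap'],'gf',s['grasp_force'])
    for T in np.atleast_2d(target): print('d cm',M.T@(T-p)*100)
    if yaw is not None: print('spin',-np.degrees(yaw-s['eef_rot'][2]))
E
python3 -c "
from h import *
go([.572,.0865,.14],2.53)"
```

```text
t 1.35 tcp [0.4631 0.2329 0.2107] rot [-3.1415 -0.0003  2.5709] F [-0.0519  0.5243 -0.0884] gap -4.313239568565437e-05 gf 0.0
d cm [-17.0752  -6.4393   7.0695]
spin 2.3413713450894025
```

arm_command(motion=[[[-4.3,-1.6,0,1,0],[-8.6,-3.2,0,2,0],[-12.8,-4.8,0,2.3,0],[-17.1,-6.4,0,2.3,0],[-17.1,-6.4,3,2.3,0],[-17.1,-6.4,6,2.3,0],[-17.1,-6.4,9,2.3,0],[-17.1,-6.4,9,2.3,0]]])

```text
time: 2.35
eef_pos: [0.5698, 0.088, 0.1185]
eef_rot: [-3.137, -0.004, 2.532]
force: [-0.4, 0.3, 1.0]
finger_gap: -0.0001
grasp_force: 0.0
```

```bash
python3 -c "
from h import *
K=np.array([.589,.111]);n=np.array([.574,.819])
go([[.572,.0865,.092]],2.53)
s=shot('scene','s1.png');w=shot('wrist')
i=cv2.resize(s['image'][270:420,230:410],None,fx=2.6,fy=2.6)
j=cv2.resize(w['image'],(440,330))
h=np.zeros((max(len(i),330),i.shape[1]+330,3),np.uint8)
j=cv2.resize(w['image'],(330,248))
h[:len(i),:i.shape[1]]=i;h[:248,i.shape[1]:]=j
cv2.imwrite('pics/c1.png',h[:600,:800])
"
```

```text
t 2.35 tcp [0.5698 0.088  0.1185] rot [-3.1371 -0.004   2.5316] F [-0.3791  0.345   0.9945] gap -7.10112784188641e-05 gf 0.0
d cm [-0.2751  0.017   2.6465]
spin 0.09003685968976737
```

View pics/c1.png

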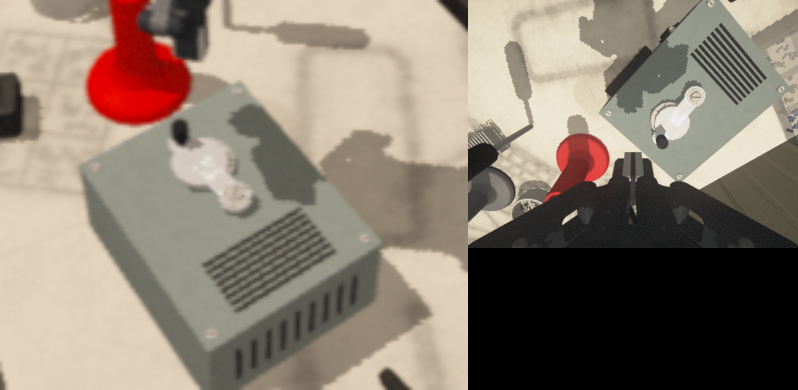

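The scene crop shows the shut fingers just beyond the knob, near crop (190,50). The wrist view shows the cover and knob at about (660,142). I'll check this against the projected TCP.

```bash
python3 -c "
from h import *
p=sensors.read_state()['eef_pos']
s=load('s1.png');w=shot('wrist','w1.png')
for n,X in (('tcp',p),('knob',[.589,.111,.102])):
  a=proj(s,X);b=proj(w,X);print(n,a,'crop',(a-[230,270])*2.6,'w',b,'crop',b*330/640+[468,0])
go([.572,.0865,.092])
"
```

```text
tcp [302.49499708 298.1177879 ] crop [188.48699241  73.10624855] w [319.61603006 292.79215666] crop [632.8020155  150.97095578]
knob [298.50506671 317.83460543] crop [178.11317345 124.36997413] w [373.66520538 277.93821164] crop [660.67112152 143.31189038]
t 2.50 tcp [0.5728 0.0884 0.122 ] rot [3.1402 0.0013 2.5316] F [-0.1093 -0.6415 -0.7886] gap -7.804160937972426e-05 gf 0.0
d cm [-0.0364 -0.2083  3.0027]
```

arm_command(motion=[[[0,0,1.5,0,0],[0,0,2.9,0,0],[0,0,2.9,0,0],[0,0.8,2.9,0,0],[-0.4,1.8,2.9,0,0],[-0.9,2.8,2.9,0,0],[-1.0,4.0,2.9,0,0],[-1.0,5.1,2.9,0,0],[-0.8,6.0,2.9,0,0],[-0.6,6.8,2.9,0,0]]])

```text
time: 3.75
eef_pos: [0.6158, 0.1413, 0.0917]
eef_rot: [-3.141, -0.0, 2.532]
force: [-0.4, 0.5, -0.1]
finger_gap: -0.0001
grasp_force: 0.0
```

arm_command(motion=[[[0.4,0.6,0,0,0],[0.8,1.1,0,0,0],[0.8,1.1,0,0,0]]])

```text
time: 4.12
eef_pos: [0.6153, 0.155, 0.0919]
eef_rot: [3.141, -0.0, 2.533]
force: [-0.3, -0.5, -1.2]
finger_gap: -0.0001
grasp_force: 0.0
```

```bash
python3 -c "
from h import *
w=shot('wrist','w2.png');s=shot('scene','s2.png')
go([.572,.0865,.092])
i=cv2.resize(s['image'][280:400,240:400],None,fx=2.5,fy=2.5)
j=cv2.resize(w['image'],(400,300))
cv2.imwrite('pics/c2.png',np.hstack([i,j]))
"
```

```text
t 4.22 tcp [0.6155 0.1539 0.0919] rot [-3.1414  0.      2.5315] F [ 0.0581  0.4677 -0.0719] gap -2.050929900363768e-05 gf 0.0
d cm [-0.3011 -8.0163 -0.007 ]
```

View pics/c2.png

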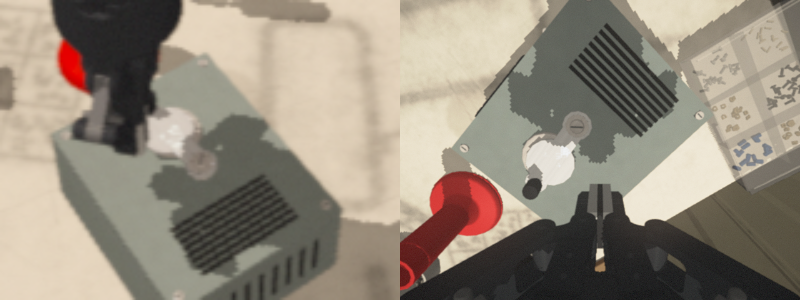

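The cover has not swung clear: the knob is at wrist crop (532,185) and the fingers have passed on its +x side. I'll measure the knob and the fingers.

```bash
python3 -c "
from h import *
w=load('w2.png');s=load('s2.png')
X=onz(w,(533-400)*1.6,183*1.6,.102);print('knob top',X)
H=onz(w,(577-400)*1.6,126*1.6,.088);print('hinge',H); d=X-H;print(np.linalg.norm(d[:2]),np.arctan2(d[1],d[0])-(.2-np.pi/2))
print('tcp in w',proj(w,[.6155,.1539,.0919])/1.6+[400,0],'sc',(proj(s,[.6155,.1539,.0919])-[240,280])*2.5)
w1=load('w1.png');print('w1 knob', onz(w1,(660-468)*640/330,136*640/330,.102))
"
```

```text
knob top [0.58434467 0.11893642 0.102     ]
hinge [0.57081178 0.16614345 0.088     ]
0.04910847688094883 0.07918397118936804
tcp in w [598.75250299 183.96657203] sc [131.6734836  164.68902959]
w1 knob [0.58195962 0.11469894 0.102     ]
```

```bash
python3 -c "
from h import *
w=load('w2.png');s=load('s2.png')
i=cv2.resize(s['image'][290:370,255:335],None,fx=5,fy=5,interpolation=cv2.INTER_CUBIC)
j=cv2.resize(w['image'][190:350,180:340],None,fx=2.5,fy=2.5,interpolation=cv2.INTER_CUBIC)
cv2.imwrite('pics/c3.png',np.clip(np.hstack([i,j])*1.6,0,255).astype(np.uint8))
f=lambda X:(proj(s,X)-[255,290])*5
g=lambda X:(proj(w,X)-[180,190])*2.5+[400,0]
for z in (.092,.102): print(z,f([.6155,.1539,z]),g([.6155,.1539,z]),'knob',f([.589,.111,z]),g([.589,.111,z]))
"
```

```text
0.092 [188.33021349 279.19924107] [745.00798869 261.09482337] knob [218.88028414 157.37690362] [479.59521355 274.74755006]
0.102 [186.64000306 261.15903941] [744.79415677 285.24771998] knob [217.52533355 139.17302717] [464.51335537 299.54894389]
```

View pics/c3.png

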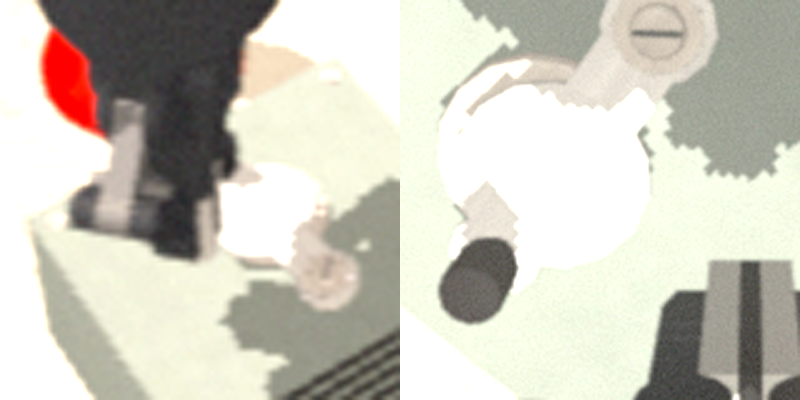

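The wrist view puts the knob top at crop (473,290), so it is unmoved at about (.589,.111). Both cameras suggest the fingertips sit about 10 mm above the nominal TCP, so they passed over the knob. I'll go back and push lower; the case top there is at 75 mm.

arm_command(motion=[[[0,0,-2,0,0],[0,0,-3.5,0,0],[0,-3,-3.5,0,0],[-0.2,-6,-3.5,0,0],[-0.3,-8.2,-3.5,0,0],[-0.3,-8.2,-2,0,0],[-0.3,-8.2,0,0,0],[-0.3,-8.2,0.9,0,0],[-0.3,-8.2,0.9,0,0]]])

```text
time: 5.35
eef_pos: [0.5708, 0.0859, 0.0819]
eef_rot: [-3.14, -0.001, 2.533]
force: [0.3, 0.3, -0.8]
finger_gap: -0.0
grasp_force: 0.0
```

arm_command(motion=[[[0,0.6,0,0,0],[0,1.2,0,0,0],[-0.1,1.8,0,0,0],[-0.3,2.4,0,0,0],[-0.5,3.0,0,0,0],[-0.5,3.0,0,0,0]]])

```text
time: 6.1
eef_pos: [0.5928, 0.1074, 0.0829]
eef_rot: [3.141, 0.0, 2.532]
force: [-0.1, 0.4, -0.3]
finger_gap: 0.0001
grasp_force: 0.0
```

```bash
python3 -c "
from h import *
w=shot('wrist','w3.png')
go([.572,.0865,.092])
cv2.imwrite('pics/c4.png',np.clip(w['image'][150:400,120:480]*1.5,0,255).astype(np.uint8))
"
```

```text
t 6.15 tcp [0.5924 0.107  0.0828] rot [-3.1414 -0.0001  2.5317] F [ 0.1495 -0.9917 -0.4552] gap -0.0002392086253328658 gf 0.0
d cm [ 0.4987 -2.8537 -0.9213]
```

View pics/c4.png

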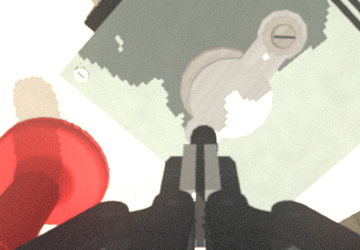

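```bash
python3 -c "
from h import *
w=load('w3.png')
print(onz(w,323,284,.102),onz(w,283+120,37+150,.088),ray(w,320,240))
print('tcp',proj(w,[.5926,.1072,.0828])-[120,150],'knob',proj(w,[.589,.111,.102])-[120,150])
"
```

```text
[0.58298873 0.11593462 0.102     ] [0.57110346 0.16514842 0.088     ] (array([0.52996937, 0.15123113, 0.24642048]), array([ 0.24280001, -0.16809528, -0.95540911]))
tcp [199.06561699 142.61873045] knob [201.52014953 151.01943641]
```

In the wrist view the knob at crop (203,134) is in front of and occludes the fingertips. The fingers slid past on the -x̂ side of it. It is now easier to swing the cover the other way (negative), pushing the knob along the tool's +x.

arm_command(motion=[[[-1.1,0.6,0,0,0],[-1.1,0.6,0,-8,0],[-1.1,0.6,0,-15,0],[-0.4,-0.1,0,-15,0],[0.3,-0.8,0,-15,0],[1.1,-1.1,0,-15,0],[1.8,-1.4,0,-15,0],[2.7,-1.6,0,-15,0],[3.5,-1.7,0,-15,0],[3.5,-1.7,0,-15,0]]])

```text
time: 7.4
eef_pos: [0.5533, 0.1138, 0.0829]
eef_rot: [3.141, -0.0, 2.795]
force: [0.6, -0.0, -0.7]
finger_gap: -0.0001
grasp_force: 0.0
```

```bash
python3 -c "
from h import *
w=shot('wrist','w4.png')
go([.528,.137,.083])
print('tcp',proj(w,sensors.read_state()['eef_pos'])-[120,150])
cv2.imwrite('pics/c5.png',np.clip(w['image'][150:400,120:480]*1.5,0,255).astype(np.uint8))
"
```

```text
t 7.45 tcp [0.5539 0.1135 0.083 ] rot [3.1413 0.0002 2.7941] F [0.6298 0.6855 0.5954] gap 0.00017189738210867726 gf 0.0
d cm [ 3.233   1.3301 -0.0015]
tcp [199.2129 143.9767]
```

View pics/c5.png

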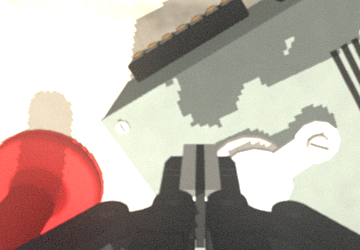

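```bash
python3 -c "
from h import *
w=load('w4.png')
H=onz(w,318+120,140+150,.088);D=onz(w,265+120,180+150,.084);print(H,D,np.arctan2(*(D-H)[1::-1])-(.2-np.pi/2))
for c in (.115,-.3,-.6,-.9):
  a=.2-np.pi/2+c;print(c,proj(w,[.5714+.056*np.cos(a),.1652+.056*np.sin(a),.102])-[120,150])
s=shot('scene','s4.png')
i=np.clip(cv2.resize(s['image'][280:380,250:370],None,fx=5,fy=5,interpolation=cv2.INTER_CUBIC)*1.4,0,255)
cv2.imwrite('pics/c6.png',i)
print((proj(s,sensors.read_state()['eef_pos'])-[250,280])*5)
"
```

```text
[0.56824358 0.16590148 0.088     ] [0.58223138 0.13707924 0.084     ] 0.25182887649559604
0.115 [222.39865126 229.69358367]
-0.3 [199.88960377 189.32507136]
-0.6 [196.02292892 154.60840907]
-0.9 [204.15278181 118.25873982]
[340.24603464 197.15772267][ WARN:0@1.797] global loadsave.cpp:1063 imwrite_ Unsupported depth image for selected encoder is fallbacked to CV_8U.
```

View pics/c6.png

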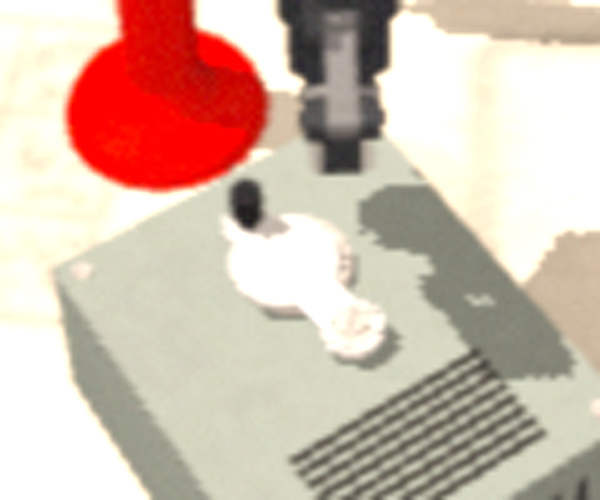

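The scene view shows the knob still unmoved at crop (246,200). The fingertips end at crop row 172, not at the TCP row 197, so the real tips are well above the nominal TCP. I'll estimate by how much.

```bash
python3 -c "
from h import *
s=load('s4.png');p=np.array(sensors.read_state()['eef_pos']);f=lambda X:(proj(s,X)-[250,280])*5
for dy in (0,.01):
  for dz in (.01,.015,.02,.025): print(dy,dz,f(p+[dy*.2,dy,dz]))
print('knobtop now',onz(s,246/5+250,186/5+280,.102)); go(p)
"
```

```text
0 0.01 [339.7055642  179.18024103]
0 0.015 [339.43198639 170.08031658]
0 0.02 [339.15614328 160.9050422 ]
0 0.025 [338.87800661 151.65347812]
0.01 0.01 [345.17517528 202.22048561]
0.01 0.015 [344.92174206 193.12921253]
0.01 0.02 [344.66619013 183.96193632]
0.01 0.025 [344.40849281 174.7176999 ]
knobtop now [0.58742908 0.1101828  0.102     ]
t 7.50 tcp [0.5542 0.1132 0.083 ] rot [3.1413 0.0004 2.7936] F [ 0.6126 -0.0031 -0.1222] gap -0.0003524414340560732 gf 0.0
d cm [0. 0. 0.]
```

arm_command(motion=[[[0,0,-1.5,0,0],[-2.6,0.5,-1.5,0,0],[-5.3,1.0,-1.5,0,0],[-5.3,1.0,0,0,0],[-5.3,1.0,0.5,0,0],[-5.3,1.0,0.9,0,0],[-5.3,1.0,1.2,0,0],[-5.3,1.0,1.5,0,0],[-5.3,1.0,1.5,0,0]]])

```text
time: 8.62
eef_pos: [0.6069, 0.1045, 0.0678]
eef_rot: [-3.142, -0.0, 2.794]
force: [-0.1, -0.4, 0.3]
finger_gap: 0.0001
grasp_force: 0.0
```

```bash
python3 -c "
from h import *
go([.528,.137,.083])
s=shot('scene','s5.png')
i=np.clip(cv2.resize(s['image'][280:380,250:370],None,fx=3.3,fy=3.3,interpolation=cv2.INTER_CUBIC)*1.4,0,255).astype(np.uint8)
w=shot('wrist','w5.png')['image'][150:400,120:480]
j=np.zeros((330,396+360,3),np.uint8);j[:,:396]=i;j[:250,396:]=np.clip(w*1.4,0,255);cv2.imwrite('pics/c7.png',j)
print((proj(s,sensors.read_state()['eef_pos'])-[250,280])*3.3)
"
```

```text
t 8.62 tcp [0.6069 0.1045 0.0678] rot [-3.1415 -0.0003  2.7935] F [-0.1017 -0.4179  0.282 ] gap 7.686828653878551e-05 gf 0.0
d cm [ 8.5316  0.3656 -1.521 ]
[126.8333 166.4245]
```

View pics/c7.png

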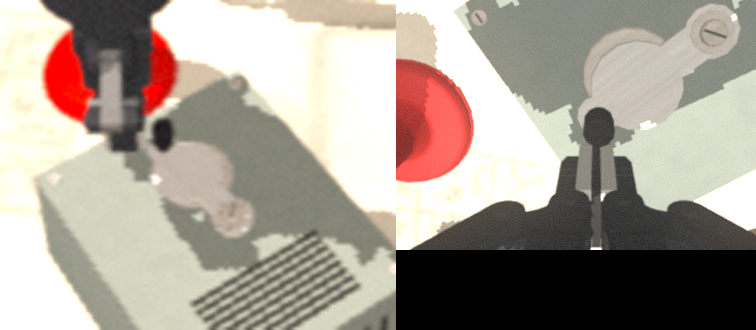

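Fingertips are now beside the knob and below its top, with the knob at wrist crop (599,120) straight ahead along tool +x. Push.

arm_command(motion=[[[0.5,0,0,0,0],[1.0,-0.3,0,0,0],[1.7,-0.8,0,0,0],[2.5,-1.1,0,0,0],[3.4,-1.2,0,0,0],[4.3,-1.2,0,0,0],[5.1,-1.0,0,0,0],[5.9,-0.7,0,0,0],[6.6,-0.3,0,0,0],[7.2,0.2,0,0,0]]])

```text
time: 9.98
eef_pos: [0.5399, 0.1315, 0.0679]
eef_rot: [3.141, -0.0, 2.794]
force: [0.2, -0.5, -0.8]
finger_gap: 0.0002
grasp_force: 0.2
```

arm_command(motion=[[[0.4,0.4,0,0,0],[0.8,0.8,0,0,0],[0.8,0.8,0,0,0],[-1.5,-0.5,0,0,0],[-1.5,-0.5,-4,0,0],[-1.5,-0.5,-8,0,0],[-1.5,-5,-12,0,0.5],[-1.5,-10,-16,0,1],[-1.5,-10,-16,0,1]]])

```text
time: 11.1
eef_pos: [0.5212, 0.0273, 0.2314]
eef_rot: [3.139, 0.006, 2.786]
force: [0.1, -0.1, -0.4]
finger_gap: 0.0545
grasp_force: 0.0
```

```bash
python3 - <<'E'
from h import *
go([.528,.137,.083])
yaw=.2;h=np.array([.5714,.1652])
dark={}
for n in ('top','scene'):
    d=shot(n,n+'6.png');g=d['image'].max(2)
    best=[]
    for c in np.arange(-1.8,1.81,.1):
        a=yaw-np.pi/2+c;u,v=proj(d,[h[0]+.056*np.cos(a),h[1]+.056*np.sin(a),.099]).round().astype(int)
        best.append((int(g[v-1:v+2,u-1:u+2].mean()),round(c,1)))
    print(n,sorted(best)[:6]); 
    u,v=proj(d,[.5787,.1299,.08]).round().astype(int);print('port px',u,v);print(g[v-10:v+11:2,u-12:u+13:2])
E
```

```text
t 11.10 tcp [0.5212 0.0273 0.2314] rot [3.1388 0.0059 2.7858] F [ 0.1474 -0.0736 -0.3778] gap 0.05453011701457181 gf 0.0
d cm [ 3.2707 10.4759 14.8465]
top [(81, np.float64(-0.5)), (81, np.float64(-0.4)), (81, np.float64(-0.3)), (81, np.float64(-0.2)), (81, np.float64(-0.1)), (81, np.float64(0.0))]
port px 200 197
[[91 91 90 89 89 87 87 86 84 83 83 81 79]
 [91 90 91 90 88 88 87 87 84 83 82 80 78]
 [91 90 90 88 89 88 86 86 84 83 82 80 79]
 [91 90 90 89 88 88 86 86 85 83 82 79 79]
 [90 90 89 89 88 87 86 85 84 83 82 80 79]
 [91 91 90 89 88 87 87 85 85 82 81 80 78]
 [91 90 90 90 88 87 86 86 84 83 82 79 79]
 [91 90 89 88 88 87 86 85 83 82 80 80 78]
 [91 90 89 88 87 86 86 85 84 83 80 80 79]
 [91 91 89 89 88 87 86 84 83 82 80 80 77]
 [91 90 88 88 88 87 86 85 84 82 81 79 78]]
scene [(39, np.float64(-1.4)), (44, np.float64(-1.5)), (122, np.float64(-1.6)), (144, np.float64(0.7)), (145, np.float64(0.6)), (145, np.float64(0.9))]
port px 308 332
[[147 148 147 147 150 151 155 155 152 148 149 148 150]
 [148 146 147 165 193 196 198 199 194 187 157 150 149]
 [146 147 180 196 195 178 164 170 198 199 194 162 149]
 [145 168 197 186 136 134 131 145 181 183 198 181 149]
 [148 189 193 145 120 130 134 134 139 171 197 195 154]
 [150 197 194 130 122 128 130 132 137 149 196 196 137]
 [141 194 196 150 122 131 133 129 131 157 180 191 128]
 [147 182 200 192 148 128 118 120 145 187 197 173 104]
 [147 153 192 201 195 189 189 191 194 196 179 121 129]
 [147 147 147 181 198 199 197 196 187 160 132 179 203]
 [147 148 147 145 141 144 147 142 122 163 199 197 190]]
```

The cover is at about -1.43 and the port is open: a bright flange ring with a dark bore in the scene view. Next, go over the pen with the jaws open, and measure the port meanwhile.

arm_command(motion=[[[-2,-1.5,-3,0,1],[-4,-4,-4,0,1],[-6,-8,-4,0,1],[-8,-12,-4,0,1],[-9,-16,-4,0,1],[-8.6,-19,-4,0,1],[-8.6,-19,-4,0,1]]])

```text
time: 12.08
eef_pos: [0.5352, -0.1774, 0.2663]
eef_rot: [-3.141, -0.003, 2.79]
force: [0.8, 0.6, -0.3]
finger_gap: 0.0854
grasp_force: 0.0
```

```bash
cat > port.py <<'E'
from h import *
def hole(d,win=22,thr=165):
    u0,v0=proj(d,[.5787,.1299,.08]).round().astype(int)
    g=d['image'].max(2)[v0-win:v0+win,u0-win:u0+win];g=cv2.resize(g,None,fx=4,fy=4,interpolation=cv2.INTER_CUBIC)
    c,h=cv2.findContours((g>thr).astype(np.uint8),cv2.RETR_CCOMP,cv2.CHAIN_APPROX_NONE)
    out=[]
    for k,q in enumerate(c):
        if len(q)>20 and 60<cv2.contourArea(q)<6000:
            (x,y),ax,an=cv2.fitEllipse(q);u,v=x/4+u0-win-.375,y/4+v0-win-.375
            if abs(u-u0)<6 and abs(v-v0)<6: out.append((h[0][k][3]>=0,np.round([u,v],1),np.round(np.array(ax)/4,1),onz(d,u,v,.08)[:2]))
    return out
E
python3 - <<'E'
from port import *
d=load('scene6.png')
for th in (160,170): print(th,*hole(d,thr=th),sep='\n')
t=shot('top','top7.png')
u,v=proj(t,[.5787,.1299,.08]).round().astype(int);print(u,v);print(t['image'].max(2)[v-11:v+12,u-11:u+12])
go([.5357,-.1807,.118])
E
```

```text
160
(np.False_, array([308.1, 331.9]), array([19.1, 23.3]), array([0.57916607, 0.12915138]))
(np.True_, array([307.8, 332. ]), array([11.6, 13.4]), array([0.57967995, 0.12915536]))
170
(np.False_, array([308.1, 331.9]), array([18.6, 22.6]), array([0.57918147, 0.12924602]))
(np.True_, array([307.9, 332. ]), array([12.1, 14. ]), array([0.57961491, 0.12919035]))
200 197
[[115 115 114 115 114 115 116 116 117 117 120 121 120 119 117 117 116 114
  114 113 113 114 114]
 [115 115 115 115 115 116 119 122 127 131 137 138 139 135 131 126 121 117
  115 113 113 114 114]
 [115 116 115 115 117 122 131 139 146 152 154 156 155 154 151 145 137 126
  118 114 113 113 114]
 [115 115 114 117 124 135 148 155 158 160 161 160 160 160 161 159 153 143
  131 120 115 113 114]
 [115 115 117 124 137 150 157 159 156 152 149 147 147 149 154 158 160 157
  149 135 120 114 113]
 [115 115 122 136 149 157 157 149 138 126 119 116 115 120 132 145 157 162
  160 147 127 115 113]
 [115 118 132 147 156 155 144 128 112  99  90  86  86  89 102 122 143 157
  161 153 132 116 113]
 [116 123 140 154 157 147 128 107  90  81  76  73  
[... 959 characters left out ...]
7 145 145 148 152 158 160 156 142
  124 113 112 115 116]
 [114 109 101 104 121 139 151 157 159 159 159 159 160 159 157 151 138 121
  107 107 114 116 117]
 [117 113 106  98 101 116 130 140 148 152 153 153 152 149 139 126 112 101
  101 110 115 116 117]
 [122 116 113 105  98  99 106 114 120 126 128 129 127 124 115 104  98 101
  109 113 117 117 117]
 [135 127 122 115 109 106 104 101 100 102 103 105 109 111 109 106 106 110
  114 115 117 117 117]
 [159 151 143 132 121 114 112 109 106 106 105 107 110 113 114 114 114 116
  116 116 116 117 117]]
t 12.12 tcp [ 0.5362 -0.1753  0.2665] rot [ 3.1414 -0.0024  2.7934] F [ 0.4034  0.4687 -0.3822] gap 0.08536769033907501 gf 0.0
d cm [-0.1752 -0.5217 14.846 ]
```

arm_command(motion=[[[-0.2,-0.5,0,0,1],[-0.2,-0.5,3,0,1],[-0.2,-0.5,6,0,1],[-0.2,-0.5,9,0,1],[-0.2,-0.5,12,0,1],[-0.2,-0.5,14,0,1],[-0.2,-0.5,14.8,0,1],[-0.2,-0.5,14.8,0,1]]])

```text
time: 13.12
eef_pos: [0.5367, -0.1808, 0.1196]
eef_rot: [3.141, -0.001, 2.795]
force: [0.4, 0.0, 0.1]
finger_gap: 0.0857
grasp_force: 0.0
```

```bash
python3 - <<'E'
from port import *
t=load('top7.png')
for th in (130,140): print(th,*hole(t,thr=th),sep='\n')
go([.5357,-.1807,.118])
# pen cap & body as seen by wrist: where, in tool axes?
w=shot('wrist','w8.png');p=sensors.read_state()['eef_pos']
u,v=proj(w,[.5357,-.1807,.176]).round().astype(int);print('expected cap',u,v,'rim',proj(w,[.535,-.1805,.108]))
g=w['image'].max(2);print(g[220:480:12,200:440:10])
E
```

```text
130
(np.False_, array([199.9, 196.3]), array([18.9, 20.6]), array([0.5801893 , 0.12939365]))
(np.True_, array([199.9, 196.5]), array([12. , 12.8]), array([0.57979291, 0.12923032]))
140
(np.False_, array([199.9, 196.3]), array([18. , 19.6]), array([0.58009481, 0.12934767]))
(np.True_, array([199.9, 196.5]), array([12.8, 13.5]), array([0.57977356, 0.12930244]))
t 13.12 tcp [ 0.5367 -0.1808  0.1196] rot [ 3.1415 -0.0007  2.7947] F [0.4466 0.0408 0.0553] gap 0.08566730340640444 gf 0.0
d cm [ 0.0968 -0.0209  0.1585]
expected cap 319 363 rim [319.021  279.7559]
[[202 204 215 217 218 194 179 128 122 114  72  64  68  64  73 114 120 111
  210 188 184 210 188 189]
 [119 139 144 207 220 210 175 124 126 113  68  63  65  65  67 121 124 111
  197 174 117 125 130 188]
 [165 227 164 144 108 139 211 107 127 129  67  64  67  63  61 120 123 172
  112 127 137 120 122 131]
 [171 216 213 121 149 164  79 193 128 126 127  69  55  78  67 123 112 118
  108  96 102 100 102 145]
 [221 220 222 224 224 219 206 214 194 122  75  45  45  40  90 196 196  94
   97 214 130 209 143 156]
 [218 218 219 219 222 225 221 220
[... 984 characters left out ...]
74 192 191 164  72  73 150 187 209 214 212 208 188 176 173 174 178
  213 216 217 217 218 219]
 [168 171  66  67  70  73  71  70 173 197 214 209 198 183 173 185 186 190
  211 218 219 217 218 218]
 [ 52  65  73  68  69  69  75  68  67 175 202 209 212 208 205 203 202 216
  215 212 181 155 166 167]
 [ 32  72  70  67  68  59  43  44  42  49  44  48  45  46  50  44  50  46
   49 146 164 165 165 124]
 [ 33  28  54  25  37  37  46  40  46  43  41  44  41  40  49  45  49  43
   49  47  47  44 153  41]
 [ 31  34  24  37  33  32  31  32  36  33  36  41  40  37  42  41  42  40
   44  41  41  36  42  38]
 [ 33  29  32  29  36  34  37  28  34  35  34  29  38  39  38  41  39  37
   44  39  36  34  26  28]]
```

The pen stands centred between the pads and the port measures (.5797, .1293) in both views. Close.

arm_command(motion=[[[0,0,0,0,0.5],[0,0,0,0,0.2],[0,0,0,0,0],[0,0,0,0,0],[0,0,0,0,0],[0,0,0,0,0],[0,0,0,0,0]]])

```text
time: 14.05
eef_pos: [0.5366, -0.1816, 0.1203]
eef_rot: [3.141, 0.001, 2.793]
force: [-0.6, 0.1, 5.2]
finger_gap: 0.0186
grasp_force: 58.4
```

arm_command(motion=[[[0,0,-0.5,0,0],[0,0,-2,0,0],[0,0,-4,0,0],[0,0,-6.5,0,0],[0,0,-9,0,0],[0,0,-11.5,0,0],[0,0,-14,0,0],[0,0,-16,0,0],[0,0,-17,0,0],[0,0,-17,0,0]]])

```text
time: 15.3
eef_pos: [0.5365, -0.1818, 0.2905]
eef_rot: [3.141, 0.001, 2.793]
force: [0.7, 0.6, -0.2]
finger_gap: 0.0187
grasp_force: 58.5
```

```bash
python3 - <<'E'
from port import *
go([.5797,.1293,.29])
p=np.array(sensors.read_state()['eef_pos'])
for n in ('scene','wrist'):
    d=shot(n,n+'9.png');g=d['image']
    X=lambda z:proj(d,[p[0],p[1],z])
    print(n,'tip exp',X(.186),'shoulder',X(.261),'tcp',X(p[2]))
    u,v=X(.20).round().astype(int)
    print(g.max(2)[v-30:v+40:3,max(u-16,0):u+17])
E
```

```text
t 15.30 tcp [ 0.5365 -0.1818  0.2905] rot [3.1414 0.0012 2.7933] F [ 0.7283  0.5578 -0.1751] gap 0.01865774308722973 gf 58.51181209087372
d cm [ 6.5542 30.7151  0.0484]
scene tip exp [271.7243 180.3682] shoulder [268.4741 148.8491] tcp [267.0967 135.4911]
[[ 38  36  33  29  34  39  37  34  34  35  29  33  33  30  30  31  26  24
   44 110 142 144 143 143 142 144 149 153 153 147 148 154 159]
 [ 37  36  35  31  30  28  33  34  37  33  27  30  30  30  26  28  27  33
   68 154 189 191 191 192 190 189 189 188 187 185 171 156 157]
 [ 35  35  39  37  38  37  41  34  37  35  31  44  54 102 125 122 139 170
  185 189 187 185 182 183 185 186 188 190 191 193 190 176 159]
 [ 38  36  37  32  39  41  40  37  33  39  35  37  52 112 134 129 138 166
  186 193 197 201 202 202 203 203 203 202 201 199 193 178 157]
 [ 35  33  36  34  43  41  33  32  32  33  34  34  29  47 103 129 135 163
  182 184 187 190 190 192 196 198 199 199 199 196 193 188 185]
 [ 32  30  29  28  32  28  31  25  26  32  37  34  40  52 108 133 132 166
  193 195 192 191 190 191 192 193 192 193 193 195 195 197 196]
 [ 30  28  26  26  23 
[... 5120 characters left out ...]
4  62  55  58]
 [ 96  64  65  61  64  64  62  59  65  61  60  59  60  61  58  65  63  68
   64  66  63  62  60  63  63  56  64  62  63  63  61  61  58]
 [ 80  62  64  63  61  62  65  63  63  61  66  61  62  68  61  63  59  63
   62  61  66  63  66  61  65  66  64  63  62  66  60  61  63]
 [ 64  59  64  63  65  65  65  63  64  62  63  63  63  65  60  65  65  62
   60  62  66  66  62  65  61  66  65  64  61  58  62  65  64]
 [ 63  60  64  62  67  61  62  62  62  64  64  59  63  57  60  59  60  63
   62  66  54  64  63  60  64  65  61  62  60  62  60  60  65]
 [ 60  62  62  64  64  57  62  64  61  63  60  64  62  65  57  59  63  59
   61  62  63  60  63  61  59  55  61  65  59  60  61  66  60]]
```

The pen is held upright, with gap 18.7 mm and grip 58 N. The rod tip is at scene (272,178.5) and wrist (320,229.5).

```bash
python3 - <<'E'
from port import *
s=load('scene9.png');w=load('wrist9.png');p=np.array([.5365,-.1818,.2905])
for dv in (0,1):
    X=tri((s,272.2,178.5+dv),(w,319.8,229.5));print('tip',X,X-p)
# rod axis: mid rows
def mid(d,v,u0,r,th):
    g=d['image'].max(2)[v,u0-r:u0+r+1].astype(float);k=np.where(g<th)[0];return k.mean()+u0-r,len(k)
for v in (231,235,239,243,247,250): print('w',v,mid(w,v,319,10,165))
for v in (168,171,174,177,178,179): print('s',v,mid(s,v,272,4,178))
E
```

```text
tip [ 0.53415287 -0.18073686  0.19034851] [-0.00234713  0.00106314 -0.10015149]
tip [ 0.53456276 -0.18086309  0.18795051] [-0.00193724  0.00093691 -0.10254949]
w 231 (np.float64(320.0), 7)
w 235 (np.float64(320.0), 9)
w 239 (np.float64(320.0), 9)
w 243 (np.float64(320.0), 9)
w 247 (np.float64(320.0), 9)
w 250 (np.float64(320.0), 9)
s 168 (np.float64(270.5), 6)
s 171 (np.float64(271.5), 4)
s 174 (np.float64(272.0), 3)
s 177 (np.float64(272.5), 2)
s 178 (np.float64(272.5), 2)
s 179 (np.float64(272.5), 2)
```

arm_command(motion=[[[0.7,3,0,0,0],[1.4,6.6,0,0,0],[2.2,10.5,0,0,0],[3.1,14.5,0,0,0],[4,18.5,0,0,0],[4.8,22.5,0,0,0],[5.6,26.5,0,0,0],[6.3,29.5,0,0,0],[6.5,30.7,0,0,0],[6.5,30.7,0,0,0]]])

```text
time: 16.65
eef_pos: [0.5798, 0.1291, 0.2891]
eef_rot: [-3.14, -0.001, 2.794]
force: [-0.2, -0.3, -1.8]
finger_gap: 0.0188
grasp_force: 58.6
```

```bash
python3 - <<'E'
from port import *
go([.5797,.1293,.29])
p=np.array(sensors.read_state()['eef_pos'])
for n in ('scene','wrist','top'):
    d=shot(n,n+'10.png');g=d['image']
    X=lambda z:proj(d,[p[0],p[1],z])
    print(n,'tip exp',X(p[2]-.102),X(p[2]-.052),'tcp',X(p[2]))
    if n=='top': continue
    u,v=X(p[2]-.09).round().astype(int); print(u,v)
    print(g.max(2)[v-16:v+26:2,max(u-16,0):u+17])
E
```

```text
t 16.65 tcp [0.5798 0.1291 0.2891] rot [-3.1403 -0.0009  2.7941] F [-0.1737 -0.337  -1.7711] gap 0.018770139005940645 gf 58.587875962257385
d cm [ 0.0146  0.0193 -0.0894]
scene tip exp [305.4497 290.3848] [304.2185 268.0727] tcp [302.8067 242.4874]
305 285
[[200 199 194 189 190 193 193 195 195 196 195 194 193 191 183 162 142 136
  154 193 214 216 215 217 218 210 184 149 139 173 209 221 223]
 [200 200 195 192 190 192 193 195 195 195 194 194 198 202 193 169 145 137
  160 200 218 220 220 218 219 213 187 149 141 173 207 221 222]
 [185 190 191 193 194 195 194 197 200 203 207 208 212 213 206 181 146 139
  161 200 218 220 221 220 219 211 186 150 139 156 198 219 221]
 [173 185 189 192 195 200 206 210 214 217 219 220 219 220 216 194 151 136
  148 192 217 221 222 222 221 217 195 151 138 161 200 220 222]
 [174 193 200 206 211 214 216 217 218 220 221 223 221 221 218 197 154 139
  149 193 219 222 222 222 222 220 197 152 140 161 202 222 223]
 [185 206 215 218 220 221 220 219 218 218 219 219 220 221 220 202 160 138
  141 189 219 223 221 222 224 222 200 156 139 141 160 193 198]
 [189 214 217 217 218
[... 4374 characters left out ...]
  64  55  59
   62  60  59  63  65  79  99 125 145 156 165 162 160 160 165]
 [165 151 123  89  67  62  58  60  62  59  57  60  56  59  58  55  55  62
   63  64  59  59  61  57  59  58  74 107 140 157 162 164 164]
 [143  94  59  59  59  65  62  60  61  66  57  66  61  59  59  58  60  55
   58  58  61  60  60  58  58  54  60  63  89 138 157 164 168]
 [128  72  57  63  56  64  57  61  63  63  60  59  57  60  56  62  61  57
   59  59  61  59  59  64  60  56  59  59  59  68 107 143 161]
 [ 73  57  56  65  64  59  56  65  61  62  57  57  60  58  62  56  62  57
   62  60  62  57  58  61  60  59  55  62  59  58  61  97 144]]
top tip exp [185.7257 178.6985] [177.7507 168.7906] tcp [168.3369 157.0951]
```

```bash
python3 - <<'E'
from port import *
s=load('scene10.png');w=load('wrist10.png')
for a in (290.3,291.3):
  for b in (226.5,228):
    X=tri((s,306.5,a),(w,320.1,b));print('tip',X,'tcp-rel',X-[.5798,.1291,.2891],'res',proj(s,X)-[306.5,a],proj(w,X)-[320.1,b])
go([.5797,.1293,.29])
E
```

```text
tip [0.57690307 0.12878273 0.18523065] tcp-rel [-0.00289693 -0.00031727 -0.10386935] res [0.63066025 0.21989374] [-0.37458514  1.38911428]
tip [0.57740714 0.12874343 0.18566746] tcp-rel [-0.00239286 -0.00035657 -0.10343254] res [0.31316717 0.11115659] [-0.18922614  0.69058042]
tip [0.57722656 0.12873481 0.18308971] tcp-rel [-0.00257344 -0.00036519 -0.10601029] res [0.47517679 0.16610666] [-0.2817413   1.04056319]
tip [0.57773418 0.12869695 0.18353548] tcp-rel [-0.00206582 -0.00040305 -0.10556452] res [0.15622292 0.05559284] [-0.09423146  0.34249785]
t 16.80 tcp [0.58   0.127  0.2898] rot [-3.1407  0.0001  2.7905] F [-1.217  -1.1478 -0.2805] gap 0.01893179116572586 gf 58.58743071556091
d cm [ 0.1108  0.208  -0.0188]
```

arm_command(motion=[[[-0.2,0.1,2,0,0],[-0.2,0.1,4,0,0],[-0.2,0.1,6,0,0],[-0.2,0.1,7.5,0,0],[-0.2,0.1,8.2,0,0],[-0.2,0.1,8.2,0,0],[-0.2,0.1,8.2,0,0],[-0.2,0.1,8.2,0,0]]])

```text
time: 17.8
eef_pos: [0.5826, 0.1296, 0.2086]
eef_rot: [3.141, 0.001, 2.793]
force: [0.4, 0.3, -1.1]
finger_gap: 0.0187
grasp_force: 58.6
```

```bash
python3 - <<'E'
from port import *
go([.5797,.1293,.15])
p=np.array(sensors.read_state()['eef_pos'])
for n,c in (('scene',12),('wrist',14)):
    d=shot(n,n+'11.png');g=d['image']
    X=lambda z:proj(d,[.5797,.1293,z])
    print(n,'tip exp .1035',X(.1035),'.15',X(.15))
    u,v=X(.11).round().astype(int); print(u,v)
    print(g.max(2)[v-14:v+20:2,u-c:u+c+1])
E
```

```text
t 17.80 tcp [0.5826 0.1296 0.2086] rot [3.1407 0.001  2.7935] F [ 0.38    0.2516 -1.0754] gap 0.018716134925102008 gf 58.599897623062134
d cm [ 0.2722 -0.1289  5.8593]
scene tip exp .1035 [307.3632 323.5577] .15 [306.3845 305.7599]
307 321
[[216 212 200 179 156 144 140 146 151 152 147 139 137 144 151 154 155 156
  155 155 154 153 156 154 154]
 [201 184 164 153 147 153 160 163 161 157 147 141 135 144 153 156 156 154
  154 155 155 155 154 155 154]
 [160 156 152 165 173 195 206 184 166 157 148 141 136 142 152 155 155 155
  155 154 153 154 156 157 154]
 [144 145 170 174 159 157 155 155 154 153 148 142 135 140 153 156 156 157
  155 154 156 155 156 155 154]
 [156 156 156 154 153 153 154 154 153 152 148 143 135 141 153 155 154 153
  153 153 153 153 154 153 154]
 [153 154 155 152 154 153 152 153 152 149 148 143 136 136 146 153 152 152
  153 153 154 155 154 154 153]
 [152 152 154 154 154 154 154 154 154 154 151 145 136 137 145 153 153 153
  153 154 153 155 154 154 154]
 [154 154 154 154 153 153 155 153 153 154 152 146 137 138 146 154 155 155
  155 153 153 156 154 153 155]
 [155 153 154 152 15
[... 2355 characters left out ...]
220 223 225 226 224 201 143 111 103 109 107 111
  104 115 163 214 224 222 217 199 191 177 162]
 [162 160 162 161 157 159 169 178 191 207 200 170 128 108 103 108 109 111
  106 114 141 162 167 167 165 161 162 163 164]
 [160 161 162 162 163 162 158 162 160 162 156 137 107 104 109 111 105 111
  102 106 128 152 164 165 163 163 161 161 163]
 [162 156 159 159 159 161 163 165 162 163 158 137 112 106 105 108 109 109
  107 107 118 150 164 162 166 161 163 163 161]
 [160 158 161 160 163 162 162 162 163 164 157 128 113 105 105 111 112 108
  105 106 119 151 163 164 160 164 161 159 161]
 [160 162 160 157 161 165 164 163 166 165 159 126 104 105 105 103 106 104
  100 102 115 150 163 161 164 162 162 163 163]]
```

The rod is over the bore axis: it sits at scene column 307.4 (axis 307.4), and in the wrist view about 0.8 mm toward +y from the hole centre. I'll correct that and lower into the bore, stopping above the contact.

arm_command(motion=[[[0,-0.1,0,0,0],[0,-0.1,0.8,0,0],[0,-0.1,1.8,0,0],[0,-0.1,2.8,0,0],[0,-0.1,3.8,0,0],[0,-0.1,4.8,0,0],[0,-0.1,5.4,0,0],[0,-0.1,5.8,0,0],[0,-0.1,5.8,0,0],[0,-0.1,5.8,0,0]]])

```text
time: 19.15
eef_pos: [0.5821, 0.1285, 0.1502]
eef_rot: [3.141, 0.001, 2.793]
force: [0.7, -0.7, -1.1]
finger_gap: 0.0186
grasp_force: 58.6
```

```bash
cat > avg.py <<'E'
from port import *
F=[];P=[]
for k in range(12):
    d=shot('scene','last.png' if k==11 else None);s=sensors.read_state();F.append(s['force']);P.append(s['eef_pos'])
F=np.array(F);print('F',F.mean(0),F.std(0));P=np.array(P);print('P',P.mean(0),P.std(0));go([.5797,.1293,.135])
g=d['image'].max(2)
for z in (.085,.095,.103):
    u,v=proj(d,[.5797,.1293,z]);r=int(round(v));print(z,np.round(u,1),g[r,int(u)-12:int(u)+13])
E
python3 avg.py
```

```text
F [-0.03642363 -0.12012855 -0.74406148] [0.36933715 0.49978511 0.39565824]
P [0.58196313 0.1285173  0.15006232] [1.05024063e-04 2.98118546e-05 1.41594145e-04]
t 19.75 tcp [0.5818 0.1285 0.1499] rot [ 3.1415 -0.0001  2.7934] F [ 0.4651 -0.3302 -0.6865] gap 0.018528099287240703 gf 58.59968662261963
d cm [0.2295 0.0028 1.4897]
0.085 307.7 [151 154 173 195 202 200 185 153 130 128 136 144 143 136 136 138 140 147
 156 176 174 147 135 133 129]
0.095 307.5 [152 152 151 153 181 200 203 203 198 182 157 145 142 135 131 138 157 181
 199 206 206 205 200 185 164]
0.103 307.4 [155 153 153 153 153 152 157 170 190 199 188 161 143 149 181 203 203 201
 198 192 179 163 157 156 156]
```

arm_command(motion=[[[0,0,0.3,0,0],[0,0,0.6,0,0],[0,0,0.9,0,0],[0,0,1.1,0,0],[0,0,1.3,0,0],[0,0,1.3,0,0]]])

```text
time: 20.5
eef_pos: [0.5819, 0.1284, 0.137]
eef_rot: [3.141, 0.0, 2.793]
force: [-0.7, 0.5, 0.6]
finger_gap: 0.0183
grasp_force: 58.6
```

```bash
python3 avg.py
```

```text
F [-0.38982411 -0.09237195  1.28933534] [0.38883539 0.36061215 0.48419041]
P [0.5819197  0.128447   0.13700209] [2.51665659e-05 1.89152395e-05 5.99715713e-05]
t 21.10 tcp [0.5819 0.1285 0.1369] rot [3.1415 0.     2.7934] F [-0.5398 -0.2857  1.9526] gap 0.018949478373618586 gf 58.58688175678253
d cm [0.2337 0.0037 0.1919]
0.085 307.7 [152 153 174 197 204 200 185 153 130 127 134 142 144 137 134 140 142 146
 153 157 146 135 132 132 129]
0.095 307.5 [153 153 151 154 181 201 204 202 198 181 156 138 135 132 133 140 155 180
 198 205 202 201 196 183 163]
0.103 307.4 [153 153 153 153 154 152 152 141 108  61  41  31  29  31  48  87 144 183
 197 192 179 163 155 154 156]
```

The push is 2.0 N, about 2.5 mm of travel, which matches the geometry. Go 3.7 mm further.

arm_command(motion=[[[0,0,0.1,0,0],[0,0,0.2,0,0],[0,0,0.3,0,0],[0,0,0.37,0,0],[0,0,0.37,0,0],[0,0,0.37,0,0]]])

```text
time: 21.85
eef_pos: [0.5819, 0.1285, 0.1333]
eef_rot: [3.141, 0.0, 2.793]
force: [-0.2, 0.5, 2.5]
finger_gap: 0.019
grasp_force: 58.5
```

```bash
python3 avg.py
```

```text
F [-0.49474053 -0.31797292  2.70101399] [0.38917571 0.65502091 0.46082865]
P [0.58190279 0.1284868  0.13321994] [1.34695310e-05 1.96526246e-05 2.02343361e-05]
t 22.45 tcp [0.5819 0.1285 0.1332] rot [3.1415 0.     2.7934] F [-0.5828 -0.2922  2.912 ] gap 0.0188976095445109 gf 58.513997197151184
d cm [ 0.2335  0.0032 -0.1796]
0.085 307.7 [153 154 174 195 202 200 183 152 131 129 135 137 134 134 135 139 143 145
 152 155 145 135 134 132 130]
0.095 307.5 [153 152 152 154 181 201 203 203 195 167 115  82  82  92 109 129 153 180
 197 203 202 200 196 182 163]
0.103 307.4 [154 154 154 153 151 153 136  95  49  32  31  31  34  33  29  27  59 134
 181 191 178 163 157 155 157]
```

The push is now 3.4 N, about half travel. The pen is steady and centred, so I'll hand in.

```bash
python3 -c "
from workcell import ticket
print(ticket.finish_job())"
```

```text
the job is handed in; nothing more can be done
None
```

I handed the job in at about 22.5 s; no verdict was returned. The cover is swung to about -1.43 rad, and the pen is held upright within about 1–2 mm of the bore axis, pressing the contact with about 3.4 N, roughly 6.4 mm of its 12 mm travel.

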